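# Make up the linocut kit and the inking kit

### The arm

A 7-joint arm with a two-finger parallel gripper is mounted at the origin on a cart in front of the work surface, level with it; the furniture and walls round the work are solid. World frame = base frame: x ahead of the robot, y to its left, z up, the work surface at z = 0. Lengths are in m, angles in rad, forces in N, time in s.
With the tool pointing down it reaches from about 0.4 to 0.85 m from the base axis. Payload 4.5 kg.
Tool frame: the origin (TCP) lies where the fingers leave the gripper's body, on its centre line; the fingertips stand 64 mm ahead of it and the grasp point (between the pads) lies 45 mm ahead of it; z points along the fingers, y is the line along which they close (so a half turn about z gives the same grasp; the last joint's range is limited). The gripper opens to 88 mm and grips with 3 to 60 N. Pads are 18 mm wide; open, the fingers measure 123 mm over their backs; the gripper's body (75 mm by 187 mm) begins 45 mm behind the grasp point.
Start: joints at [1.203, 0.689, -0.195, 1.565, 0.157, 0.902, -0.215], TCP at [0.244, -0.575, 0.303] pointing down, gripper open.
Joint ranges: [-3.01, 3.01], [-0.46, 2.08], [-1.47, 1.51], [0.13, 2.56], [-1, 4.14], [0.04, 2.09], [-2.66, 2.66]. Speed limits (rad/s): [2.57, 2.57, 3.14, 3.14, 3.14, 3.14, 3.14].

### API

Orientations are given as a unit quaternion [x, y, z, w].
In Python, from plant import r gives the robot as it stands.
- The arm moves only by the tool play_rows, never from a script. Its arguments are lists of equal length, an entry for each row: "translation": the shift along the tool's x, y, z in m, a list of three; "delta_rot": the turn, a rotation vector about the tool's x, y, z in degrees, a list of three; "grip": the opening, from -1 (shut) to 1 (fully open). In form: {"translation": [[x, y, z], ...], "delta_rot": [[rx, ry, rz], ...], "grip": [grip, ...]}. A call has 1 to 20 rows; each row shifts and turns the commanded pose from where the row before left it, along the tool's axes as they then stand; what a row does not reach is not made up. A row lasts 1/8 s, in which the tool goes at most 62.5 mm and 10.7 degrees, less where a joint would pass 70% of its speed; a pose out of reach is approached as far as the arm can. A call with a gripper value outside its range is refused whole. The fingers move at their own pace and stop on an object; "squeeze" is the grip in N (left out, the last holds). Time passes only in rows, so rows that do not move let the fingers close. It gives the time, the measured TCP pose, the force, the opening and the grip force at its end, in the units of the state.
- r.get_state(): the state, without advancing time (a new reading comes with each control period).
- r.snapshot(name): name is "side" or "top" or "wrist"; returns the picture (480x640x3 uint8, blue, green, red); there is no depth.
- r.get_calibration(name): a dict with "intrinsics" (3x3 intrinsics, pixels), "eye" and "rotation" of the camera in the world. Camera axes: x right, y up, looking along -z (the intrinsics and any distortion apply to the point x, -y, -z); pixel columns grow to the right and rows downward; lengths in m; the calibration is good to about 2 mm. The wrist camera is an equidistant fisheye: a pixel r from the principal point sees the ray r / f radians off the axis. A picture is of the moment at which its call begins: read the wrist's pose just before it. get_calibration takes no time and is no camera call; for the wrist camera it gives the pose at the moment of the call.
- r.finish_job(): hands the job in; it is judged then, once.
Trained networks look in the newest picture that a camera, given by its name, has taken for a name from the list of things; names that differ only in an ending like _2 or _b are one class to them, and where a whole thing is asked for, a point or a joint stands for the part that bears it (a point fixed in the world has none). Each returns a list of dicts, best first, with "confidence" (0 to 1); they miss things now and then, are a little off and sometimes report something else, mostly with a low value. They report only what shows in the picture. A call takes as long as a camera call. They do not tell look-alikes from the thing itself.
- r.look_for(camera, target): "point" ([x, y, z] in m, in world coordinates, good to about 4 mm: the middle of the surface that is visible of it).
- r.silhouettes(camera, target): "pixels" (480x640 bool, what is visible of it).
The state is a dict: "clock": time; "q": joint angles; "qd": joint speeds; "joint_torque": joint torques, N m; "tool_pos": TCP position; "eef_rot": TCP orientation; "contact_force": force on the tool from outside, world axes, zero at the start; "moment": the same for the moment, N m; "opening": opening from 0.0 (shut) to 1.0 (fully open); "finger_force": force on a finger pad.
Only numpy, scipy, OpenCV 4.12 (cv2) and the standard library are available. Lean on these libraries where they do the work, as an engineer would, in place of code of your own. Each camera call takes 0.05 s, during which the arm holds its last target. There are 200 camera calls.

### The job

Make up two class kits from the things on the table: the linocut kit (the gouge and the cork sanding block) goes in the tray with the long slot, the inking kit (the dropper bottle, the lidded glass jar standing nearer (not the one at the very back) and the ink dabber) in the tray with three square pockets in a row. Set each thing flat or upright on the floor of the pocket that fits it - the gouge lying along the slot, either way round, the cork block in the oblong pocket, the bottle in the smallest square, the dabber in the middle-sized one at the other end, the jar in the largest between them - setting things down rather than dropping them. Leave the ink tin standing where it is.

Things in the scene. Friction and masses are not known exactly. Their poses are not given: they have to be found in the camera images.
- row_tray: Low wooden tray, 219 x 91 mm, 9 mm high, fixed. Three square pockets in a row along its x axis, floors 4 mm and ribs around them 9 mm above the table. Origin: centre of the underside; z up. Pocket centres (tray x, y, mm): smallest, 54 square, (-76.5, 0), for the bottle; largest, 79 square, (-4, 0), for the jar; middle-sized, 62 square, (72.5, 0), for the dabber.
- slot_tray: Low tray of the same wood, 201 x 134 mm, fixed, pocket floors 4 mm and rib tops 9 mm above the table. Origin: centre of the underside; x along the long side, z up. Long slot 187 (along x) x 42 mm, centre (0, 40) mm, for the gouge; oblong pocket 106 (along x) x 72 mm, centre (-40.5, -25) mm, for the cork block; the rest is plain wood at rib height.
- gouge_handle (a point): Lino gouge, 167 mm long: pale wooden handle 22 mm thick, steel blade; lies on its side, 40 g, can roll. This point is on the handle's axis, 11 mm above what it lies on, 49 mm from the handle end: grip here, across the handle. Its y axis runs along the gouge towards the blade tip; the gouge's mid-length is at +35 mm in y.
- cork_block: Brown cork sanding block, a plain block 50 (x) x 86 (y) x 26 mm high, lying flat. Origin: centre of the underside. About 60 g.
- dabber: Ink dabber: a dull brown tied cloth ball with a gathered tuft on top, rigid, 42 x 40 mm, 58 mm high, standing upright. Origin: centre of the underside; z up. Widest around 20 mm up: grip it there. About 35 g.
- dropper_bottle: Small brown dropper bottle with a black dropper top, 33 mm across the round body (straight sides to about 65 mm up), 102 mm high in all, standing. Grip the body 55 to 62 mm up, so that a palm close behind the fingers clears the top. Origin: centre of the underside; z up. About 70 g.
- jar: Round white glass jar with a grey lid, 59 mm across, 75 mm high, standing. The lid is fixed. (The similar jar at the far back of the table, right of the press, is not the one meant.) Origin: centre of the underside; z up. About 200 g.
- etching_press: Green bench etching press, fixed at the back of the table, not to be used: an obstacle to carry things round or over. Spans x 0.53 to 0.88 m and y -0.16 to 0.12 m, 245 mm high at the two screw handles near x 0.69. Origin: under its middle.
- ink_tin: Low round tin of ink with a pale lid and dark sides, 71 mm across, 38 mm high, standing loose among the stock; belongs to no kit, leave it. Origin: centre of the underside.
Mind the look-alikes: they are no part of the job. Several things have the shape of the cork_block; the one meant has the colours described above.

How it is judged:
At the end, for the whole second after the job is handed in: All five rest, released, flat or upright (0.08 rad, dabber 0.15) on the floors of their own pockets, within 14 mm of the pocket centres each way (dabber 15); the gouge within 15 mm of the slot's centre line and 0.2 rad along it, the cork block within 0.25 rad of its pocket's length (x of gouge_handle in the frame of slot_tray between -0.05 and 0.05 m and y of gouge_handle in the frame of slot_tray between 0.025 and 0.055 m and linear speed of each of gouge, cork_block, dropper_bottle, jar, dabber below 0.03 m/s and z of gouge_handle in the frame of slot_tray between 0.01 and 0.019 m and angle between the y axis of gouge and the x axis of slot_tray, either way round below 0.2 rad and angle between gouge's own y axis and vertical between 1.45 and 1.69 rad and x of cork_block in the frame of slot_tray between -0.0545 and -0.0265 m and y of cork_block in the frame of slot_tray between -0.039 and -0.011 m and z of cork_block in the frame of slot_tray between 0.001 and 0.0065 m and angle between each of cork_block, dropper_bottle, jar's own z axis and vertical below 0.08 rad and angle between the y axis of cork_block and the x axis of slot_tray, either way round below 0.25 rad and x of dropper_bottle in the frame of row_tray between -0.0905 and -0.0625 m and y of dropper_bottle in the frame of row_tray between -0.014 and 0.014 m and z of dropper_bottle in the frame of row_tray between 0.001 and 0.0065 m and x of jar in the frame of row_tray between -0.018 and 0.01 m and y of jar in the frame of row_tray between -0.014 and 0.014 m and z of jar in the frame of row_tray between 0.001 and 0.0065 m and x of dabber in the frame of row_tray between 0.0575 and 0.0875 m and y of dabber in the frame of row_tray between -0.015 and 0.015 m and z of dabber in the frame of row_tray between 0.001 and 0.0065 m and angle between dabber's own z axis and vertical below 0.15 rad); the robot touches nothing.
It fails at once if the ink tin was moved more than 30 mm (distance of ink_tin from where it was at the start of the episode above 0.03 m).
It fails at once if a kit thing was dropped: higher than 60 mm and not held by the fingers ((height (world z) of gouge_handle above 0.06 m and contact force between the fingers and gouge below 0.05 N) or (height (world z) of cork_block above 0.06 m and contact force between the fingers and cork_block below 0.05 N) or (height (world z) of dabber above 0.06 m and contact force between the fingers and dabber below 0.05 N) or (height (world z) of dropper_bottle above 0.06 m and contact force between the fingers and dropper_bottle below 0.05 N) or (height (world z) of jar above 0.06 m and contact force between the fingers and jar below 0.05 N)).
It also fails if it takes over 128 s, if anything falls off the work surface, if the arm or the gripper's body presses on something with over 40 N, if the wrist force passes 120 N, or if a joint passes its speed limit or range.

## Working session

There is one attempt and no reset: what is moved stays moved. The work goes in short steps, Python scripts to look and compute and a tool call to move; the robot and the scene stay as the last step left them, time stands still between calls to the robot, and variables do not carry over. Pictures are saved under pics/ and viewed, at most 14 in all, crops included, and the job is handed in when it is done.

Besides the shell and the picture viewer there is one more tool, called after "Request:" in YAML: its name, and indented under it one key for each argument. play_rows: Moves the arm, as the interface text tells. Its arguments: {"type":"object","properties":{"translation":{"type":"array","items":{"type":"array","items":{"type":"number"}}},"delta_rot":{"type":"array","items":{"type":"array","items":{"type":"number"}}},"grip":{"type":"array","items":{"type":"number"}},"squeeze":{"type":"number"}},"required":["translation","delta_rot","grip"]}

```bash
ls; mkdir -p pics
python3 - <<'E'
from plant import r
import cv2
s=r.get_state(); print(s['clock'],s['tool_pos'],s['eef_rot'],s['opening'])
for n in ['top','side']:
    cv2.imwrite(f'pics/{n}0.png',r.snapshot(n)); c=r.get_calibration(n); print(n,c['intrinsics'],c['eye'],c['rotation'])
    for t in ['row_tray','slot_tray','gouge_handle','cork_block','dabber','dropper_bottle','jar','ink_tin']:
        print(t,[(d['point'].round(3).tolist() if hasattr(d['point'],'round') else [round(v,3) for v in d['point']],round(d['confidence'],2)) for d in r.look_for(n,t)])
print(r.get_state()['clock'])
E
```

```text
pics
0.0 [ 0.24420349 -0.57476054  0.30190306] [ 9.79875278e-01  1.99608603e-01 -2.30967298e-04 -8.90000515e-04] 0.9997532089015502
top [[456.23054892   0.         315.06044313]
 [  0.         456.23054892 232.45997922]
 [  0.           0.           1.        ]] [ 0.43083226 -0.03008323  1.17291291] [ 0.04576709 -0.06074708 -0.70473559  0.7053814 ]
row_tray [([0.466, -0.242, -0.002], 0.66)]
slot_tray [([0.467, 0.238, 0.002], 0.86)]
gouge_handle [([0.451, 0.082, 0.02], 0.77)]
cork_block [([0.434, -0.077, 0.027], 0.87), ([0.697, 0.339, 0.028], 0.82), ([0.818, -0.169, 0.029], 0.71)]
dabber [([0.454, -0.412, 0.032], 0.63)]
dropper_bottle [([0.651, 0.209, 0.057], 0.61)]
jar [([0.554, -0.417, 0.071], 0.56), ([0.468, -0.242, 0.002], 0.16)]
ink_tin [([0.652, -0.271, 0.038], 0.88)]
side [[500.63917312   0.         320.66680668]
 [  0.         500.63917312 239.17388177]
 [  0.           0.           1.        ]] [0.2951254  1.06845442 0.64203183] [-0.0677028   0.5121029   0.84640003 -0.12951426]
row_tray [([0.468, -0.238, 0.01], 0.81)]
slot_tray [([0.467, 0.255, 0.003], 0.6)]
gouge_handle [([0.448, 0.101, 0.014], 0.62)]
cork_block [([0.699, 0.351, 0.023], 0.93), ([0.427, -0.051, 0.023], 0.64)]
dabber [([0.448, -0.408, 0.026], 0.71), ([0.647, -0.269, 0.039], 0.41)]
dropper_bottle [([0.657, 0.224, 0.047], 0.61)]
jar [([0.556, -0.402, 0.051], 0.82)]
ink_tin [([0.646, -0.271, 0.038], 0.46)]
0.9
```

View pics/top0.png

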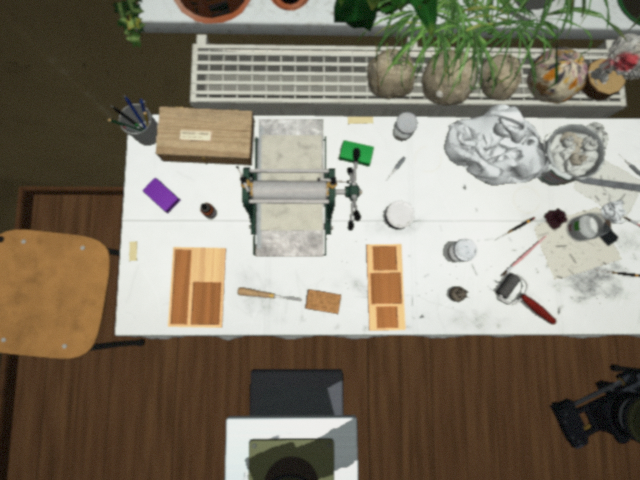

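View pics/side0.png

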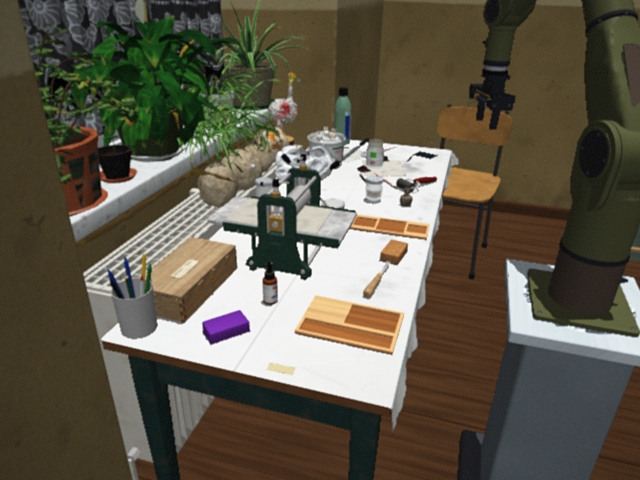

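Top view: the brown cork block is at (323,301), and its look-alikes are purple (161,195) and green (356,153). The meant jar is at (461,250), with the back jar at (404,125) and the ink tin at (399,215). The dabber is at (457,294), the bottle at (208,210) and the gouge at (268,294). The trays are at (198,287) for the slot and (386,287) for the row. Next I'll fit poses from the silhouettes and check a close crop.

```bash
cat > h.py <<'E'
import numpy as np,cv2
from scipy.spatial.transform import Rotation as R
from scipy.optimize import minimize
from plant import r
def proj(n,P,c=None):
    c=c or r.get_calibration(n); p=(np.asarray(P)-c['eye'])@R.from_quat(c['rotation']).as_matrix(); K=np.asarray(c['intrinsics'])
    p=p*[1,-1,-1]
    if n=='wrist':
        rho=np.linalg.norm(p[:,:2],axis=1); th=np.arctan2(rho,p[:,2]); d=p[:,:2]/np.maximum(rho,1e-9)[:,None]*th[:,None]
    else: d=p[:,:2]/p[:,2:]
    return d*K[[0,1],[0,1]]+K[:2,2]
def box(a,b,z0,z1): return np.array([[x,y,z] for x in(-a/2,a/2) for y in(-b/2,b/2) for z in(z0,z1)])
def cyl(*rings): # (diam,z)
    t=np.linspace(0,2*np.pi,32,endpoint=False); return np.vstack([np.c_[d/2*np.cos(t),d/2*np.sin(t),0*t+z] for d,z in rings])
M=dict(row_tray=box(.219,.091,0,.009),slot_tray=box(.201,.134,0,.009),cork_block=box(.05,.086,0,.026),
 dabber=cyl((.02,0),(.034,.006),(.041,.02),(.034,.034),(.016,.045),(.014,.058)),
 dropper_bottle=cyl((.033,0),(.033,.065),(.02,.075),(.012,.102)),jar=cyl((.059,0),(.059,.075)),ink_tin=cyl((.071,0),(.071,.038)))
def fit(obj,masks,x0,yaw=True,cal=None):
    S=4
    T={n:cv2.resize(m.astype(np.uint8),None,fx=S,fy=S,interpolation=cv2.INTER_LINEAR) for n,m in masks.items()}
    def cost(v):
        P=M[obj]@R.from_euler('z',v[2] if yaw else 0).as_matrix().T+[v[0],v[1],0]; s=0
        for n,m in T.items():
            h=cv2.convexHull(((proj(n,P,(cal or {}).get(n))+.5)*S).astype(np.float32)); im=np.zeros_like(m)
            cv2.fillPoly(im,[np.round(h*16).astype(int)],1,shift=4); s+=1-(im&m).sum()/max(1,(im|m).sum())
        return s/len(T)
    x0=list(x0[:2])+([x0[2]] if yaw else [])
    st=np.vstack([x0]+[np.array(x0)+d for d in np.diag([.008,.008,.15][:len(x0)])])
    o=minimize(cost,x0,method='Nelder-Mead',options=dict(initial_simplex=st,xatol=2e-4,fatol=1e-4)); return o.x,o.fun
def mask(n,obj,near):
    best=None
    for d in r.silhouettes(n,obj):
        ys,xs=np.nonzero(d['pixels']); 
        if len(xs)==0: continue
        e=np.hypot(*(np.array([xs.mean(),ys.mean()])-proj(n,[near])[0]))
        if best is None or e<best[0]: best=(e,d['pixels'])
    return best if best is not None else (999,None)
E
cat > f1.py <<'E'
from h import *
G=dict(row_tray=(.466,-.241,0),slot_tray=(.467,.242,0),cork_block=(.432,-.072,0.1),dabber=(.452,-.41,0),dropper_bottle=(.655,.21,0),jar=(.554,-.417,0),ink_tin=(.65,-.27,0))
for o,g in G.items():
    z=M[o][:,2].max()/2; ms={}
    for n in('top','side'):
        e,m=mask(n,o,(g[0],g[1],z))
        if m is not None and e<15: ms[n]=m
    y='tray' in o or o=='cork_block'
    for k in (['top'],['side'],['top','side']):
        if all(a in ms for a in k):
            v,f=fit(o,{a:ms[a] for a in k},g,y); print(o,k,v.round(4),round(f,3))
e,m=mask('top','gouge_handle',(.45,.08,.01)); ys,xs=np.nonzero(m)
c=r.get_calibration('top');K=c['intrinsics'];d=np.c_[(xs-K[0,2])/K[0,0],-(ys-K[1,2])/K[1,1],-np.ones(len(xs))]@R.from_quat(c['rotation']).as_matrix().T
P=c['eye']+d*((.011-c['eye'][2])/d[:,2])[:,None]
mu=P[:,:2].mean(0);u,s,vt=np.linalg.svd(P[:,:2]-mu,full_matrices=False);a=vt[0]*-np.sign(vt[0][1]);t=(P[:,:2]-mu)@a
print('gouge mean',mu,'dir',a,'ends',mu+a*t.min(),mu+a*t.max(),t.max()-t.min())
im=cv2.imread('pics/top0.png')[180:340,150:490]
cv2.imwrite('pics/crop.png',cv2.resize(im,None,fx=2.35,fy=2.35,interpolation=cv2.INTER_CUBIC))
E
python3 f1.py
```

```text
row_tray ['top'] [ 0.4699 -0.2353  0.0076] 0.03
row_tray ['side'] [ 0.468  -0.2338  0.0118] 0.065
row_tray ['top', 'side'] [ 0.4699 -0.2341  0.0192] 0.055
slot_tray ['top'] [ 0.4696  0.2431 -0.0248] 0.022
slot_tray ['side'] [ 0.468  0.243 -0.017] 0.02
slot_tray ['top', 'side'] [ 0.4686  0.2432 -0.0166] 0.024
cork_block ['top'] [ 0.4332 -0.074  -0.1714] 0.066
cork_block ['side'] [ 0.4297 -0.072  -0.1298] 0.067
cork_block ['top', 'side'] [ 0.4317 -0.0747 -0.1546] 0.101
dabber ['top'] [ 0.4514 -0.4139] 0.108
dabber ['side'] [ 0.4477 -0.4064] 0.143
dabber ['top', 'side'] [ 0.4502 -0.4129] 0.155
dropper_bottle ['top'] [0.6594 0.2148] 0.104
dropper_bottle ['side'] [0.6572 0.2179] 0.15
dropper_bottle ['top', 'side'] [0.6587 0.2146] 0.128
jar ['top'] [ 0.5579 -0.421 ] 0.209
jar ['side'] [ 0.5601 -0.4298] 0.264
jar ['top', 'side'] [ 0.5575 -0.4238] 0.241
ink_tin ['top'] [ 0.6526 -0.2734] 0.074
ink_tin ['side'] [ 0.6565 -0.343 ] 0.661
ink_tin ['top', 'side'] [ 0.652  -0.2734] 0.384
gouge mean [0.45085943 0.07995948] dir [-0.13986834 -0.99017011] ends [0.45928165 0.13958291] [ 0.43720671 -0.0166922 ] 0.15782652807042788
```

View pics/crop.png

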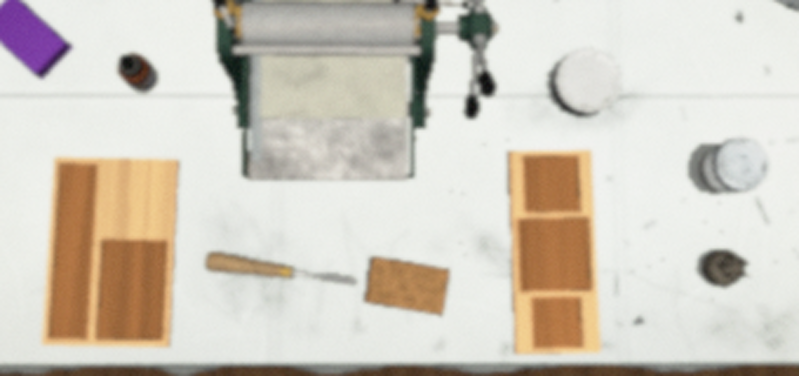

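The crop shows the brown cork block at (407,285), the near jar at (740,165) with shading to its left, the dabber at (722,267) and both tray layouts. In both trays, tray x runs along world +x. I'll start with the dabber.

```bash
cat >> h.py <<'E'
def go(x,y,z,yawdeg=None):
    """moves in tool axes to TCP x,y,z (tool down), yaw = world angle of tool x"""
    s=r.get_state(); A=R.from_quat(s['eef_rot']); m=A.as_matrix(); p=np.array(s['tool_pos']); yaw=np.degrees(np.arctan2(m[1,0],m[0,0]))
    print('t',round(s['clock'],2),'pos',p.round(4),'yaw',yaw.round(2),'tilt',m[:,2].round(4),'open',round(s['opening'],3),'ff',s['finger_force'])
    d=np.array([x,y,z])-p
    if yawdeg is not None:
        dy=(yawdeg-yaw+180)%360-180; print('turn rz',round(-dy,1),'deg'); c=np.radians(yawdeg); T=np.array([[np.cos(c),np.sin(c),0],[np.sin(c),-np.cos(c),0],[0,0,-1]])
        print('shift AFTER turn',(T.T@d).round(4))
    print('shift now',(m.T@d).round(4))
E
python3 -c "
from h import *
go(.45,-.412,.25,0)"
```

```text
t 1.65 pos [ 0.2445 -0.5752  0.3027] yaw 23.02 tilt [ 1.e-04 -1.e-04 -1.e+00] open 1.003 ff 0.0
turn rz 23.0 deg
shift AFTER turn [ 0.2055 -0.1632  0.0527]
shift now [ 0.253  -0.0698  0.0527]
```

Request:
play_rows:
  translation:
    - [0,0,0]
    - [0,0,0]
    - [0,0,0]
    - [0.041,-0.0326,0.0105]
    - [0.041,-0.0326,0.0105]
    - [0.041,-0.0326,0.0105]
    - [0.041,-0.0326,0.0105]
    - [0.0415,-0.0328,0.0105]
    - [0,0,0]
    - [0,0,0]
  delta_rot:
    - [0,0,8]
    - [0,0,8]
    - [0,0,7]
    - [0,0,0]
    - [0,0,0]
    - [0,0,0]
    - [0,0,0]
    - [0,0,0]
    - [0,0,0]
    - [0,0,0]
  grip: [1,1,1,1,1,1,1,1,1,1]
  squeeze: 10

```text
clock: 2.9
tool_pos: [0.4495, -0.4124, 0.2502]
eef_rot: [1.0, 0.0, -0.0, 0.0]
contact_force: [-1.0, -1.3, 0.2]
opening: 1.0
finger_force: 0.0
```

```bash
cat > w.py <<'E'
import sys
from h import *
G=dict(row_tray=(.4695,-.2345,0.01),slot_tray=(.469,.243,-0.02),cork_block=(.432,-.074,-0.155),dabber=(.451,-.412,0),dropper_bottle=(.659,.215,0),jar=(.557,-.422,0),ink_tin=(.652,-.273,0))
def wrist(objs,name=None):
    c={'wrist':r.get_calibration('wrist')}; im=r.snapshot('wrist')
    if name: cv2.imwrite('pics/'+name,im)
    for o in objs:
        g=G[o]; e,m=mask('wrist',o,(g[0],g[1],M[o][:,2].max()/2))
        if m is None: print(o,'none'); continue
        y='tray' in o or o=='cork_block'; v,f=fit(o,{'wrist':m},g,y,c); print(o,v.round(4),'misfit',round(f,3),'e',round(e,1),m.sum())
if __name__=='__main__': wrist(sys.argv[2:],sys.argv[1] if sys.argv[1]!='-' else None)
E
python3 w.py w1.png dabber jar row_tray ink_tin; python3 -c "
from h import *
c=r.get_calibration('wrist');print(c['eye'],r.get_state()['tool_pos'])
go(.45,-.412,.07,0)"
```

```text
dabber [ 0.4508 -0.4186] misfit 0.058 e 9.4 1840
jar [ 0.5551 -0.4245] misfit 0.11 e 7.6 5073
row_tray [ 0.4702 -0.234   0.0093] misfit 0.04 e 9.8 17834
ink_tin [ 0.654  -0.2733] misfit 0.028 e 15.0 2645
[ 0.5219219  -0.41453342  0.33297249] [ 0.44874863 -0.41319857  0.2505225 ]
t 3.15 pos [ 0.4487 -0.4132  0.2505] yaw -0.12 tilt [-1.e-04 -8.e-04 -1.e+00] open 1.003 ff 0.0
turn rz -0.1 deg
shift AFTER turn [ 0.0013 -0.0012  0.1805]
shift now [ 0.0013 -0.0014  0.1805]
```

View pics/w1.png

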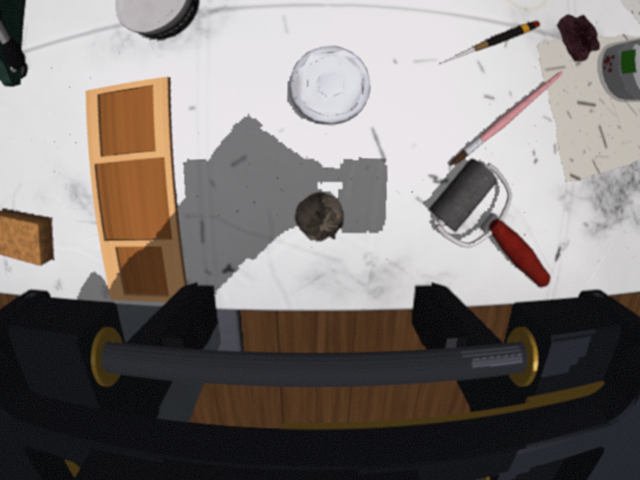

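Wrist view: the dabber is at (319,216), the jar at (329,85), and the row tray runs along the left, (95–185, 80–300). The fits agree within a few mm, so I'm going down to grip the dabber.

Request:
play_rows:
  translation:
    - [0.0023,0.0038,0.045]
    - [0,0,0.045]
    - [0,0,0.045]
    - [0,0,0.03]
    - [0,0,0.0135]
    - [0,0,0]
    - [0,0,0]
    - [0,0,0]
    - [0,0,0]
    - [0,0,0]
    - [0,0,0]
  delta_rot:
    - [0,0,0]
    - [0,0,0]
    - [0,0,0]
    - [0,0,0]
    - [0,0,0]
    - [0,0,0]
    - [0,0,0]
    - [0,0,0]
    - [0,0,0]
    - [0,0,0]
    - [0,0,0]
  grip: [1,1,1,1,1,1,-1,-1,-1,-1,-1]
  squeeze: 10

```text
clock: 4.53
tool_pos: [0.4522, -0.4159, 0.0719]
eef_rot: [1.0, 0.0, 0.0, 0.0]
contact_force: [0.9, 0.6, 1.0]
opening: 0.475
finger_force: 10.0
```

Request:
play_rows:
  translation:
    - [0,0,-0.03]
    - [0,0,-0.035]
    - [0.018,-0.036,0]
    - [0.0184,-0.0366,0]
    - [0.0184,-0.0366,0]
    - [0.0184,-0.0366,0]
    - [0.0183,-0.0368,0]
    - [0,0,0]
    - [0,0,0]
  delta_rot:
    - [0,0,0]
    - [0,0,0]
    - [0,0,0]
    - [0,0,0]
    - [0,0,0]
    - [0,0,0]
    - [0,0,0]
    - [0,0,0]
    - [0,0,0]
  grip: [-1,-1,-1,-1,-1,-1,-1,-1,-1]

```text
clock: 5.65
tool_pos: [0.5431, -0.2338, 0.1367]
eef_rot: [1.0, 0.0, -0.0, 0.0]
contact_force: [-0.3, -0.7, -0.0]
opening: 0.47
finger_force: 10.0
```

```bash
python3 w.py - row_tray; python3 -c "
from h import *
go(.5437,-.2333,.0765,0)"
```

```text
row_tray none
t 5.75 pos [ 0.5427 -0.2349  0.1367] yaw -0.12 tilt [-8.0e-04 -1.3e-03 -1.0e+00] open 0.475 ff 9.999833438560017
turn rz -0.1 deg
shift AFTER turn [ 0.001  -0.0016  0.0602]
shift now [ 0.001  -0.0017  0.0602]
```

Request:
play_rows:
  translation:
    - [0.0005,-0.0008,0.02]
    - [0,0,0.02]
    - [0,0,0.012]
    - [0,0,0.006]
    - [0,0,0.0022]
    - [0,0,0]
    - [0,0,0]
    - [0,0,0]
    - [0,0,0]
    - [0,0,0]
    - [0,0,-0.02]
    - [0,0,-0.04]
    - [0,0,-0.05]
    - [-0.02,0,-0.06]
  delta_rot:
    - [0,0,0]
    - [0,0,0]
    - [0,0,0]
    - [0,0,0]
    - [0,0,0]
    - [0,0,0]
    - [0,0,0]
    - [0,0,0]
    - [0,0,0]
    - [0,0,0]
    - [0,0,0]
    - [0,0,0]
    - [0,0,0]
    - [0,0,0]
  grip: [-1,-1,-1,-1,-1,-1,0.3,0.6,0.6,0.6,0.6,0.6,1,1]

```text
clock: 7.5
tool_pos: [0.5251, -0.2319, 0.2483]
eef_rot: [1.0, 0.001, 0.001, 0.0]
contact_force: [0.4, -0.3, 0.2]
opening: 0.992
finger_force: 0.0
```

```bash
sed -i 's/dabber=(.451,-.412,0),d/dabber=(.5427,-.2335,0),d/' w.py; python3 w.py w2.png dabber jar row_tray; python3 -c "
from h import *
go(.555,-.4245,.16,0)"
```

```text
dabber [ 0.5421 -0.2338] misfit 0.054 e 5.3 1874
jar [ 0.555  -0.4313] misfit 0.153 e 11.8 4710
row_tray [ 0.4706 -0.2382  0.0126] misfit 0.18 e 17.2 17461
t 7.7 pos [ 0.5246 -0.2327  0.2481] yaw -0.01 tilt [ 0.0035 -0.0014 -1.    ] open 1.0 ff 0.0
turn rz -0.0 deg
shift AFTER turn [0.0304 0.1918 0.0881]
shift now [0.0301 0.1917 0.0885]
```

View pics/w2.png

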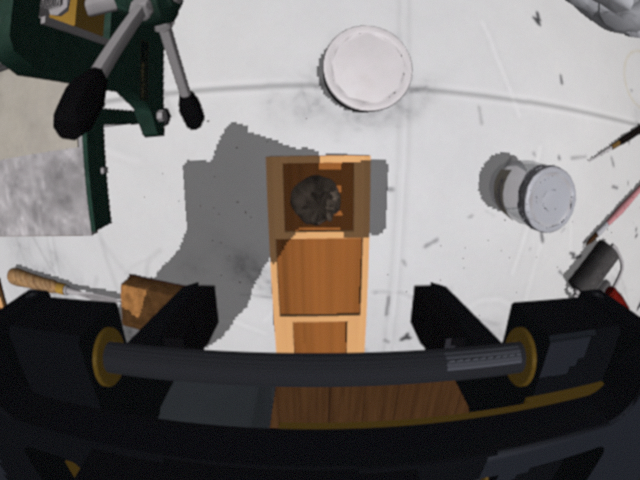

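The dabber at (318,197) is centred in its end pocket (284–354). The jar is at (540,197). Now moving above the jar.

Request:
play_rows:
  translation:
    - [0.003,0.04,0]
    - [0.003,0.05,0]
    - [0.003,0.05,0]
    - [0.002,0.052,0.02]
    - [0,0,0]
    - [0,0,0]
    - [0,0,0]
  delta_rot:
    - [0,0,0]
    - [0,0,0]
    - [0,0,0]
    - [0,0,0]
    - [0,0,0]
    - [0,0,0]
    - [0,0,0]
  grip: [1,1,1,1,1,1,1]

```text
clock: 8.57
tool_pos: [0.5363, -0.4222, 0.2258]
eef_rot: [1.0, 0.002, 0.0, -0.001]
contact_force: [0.1, -0.3, 0.6]
opening: 1.001
finger_force: 0.0
```

```bash
python3 w.py w3.png jar ; python3 -c "
from h import *
print(r.look_for('wrist','jar')[:1])
go(.555,-.4245,.105,0)"
```

```text
jar [ 0.5577 -0.424 ] misfit 0.107 e 9.1 6125
[{'point': [0.5612, -0.4216, 0.0761], 'confidence': 0.75}]
t 8.72 pos [ 0.5361 -0.423   0.2263] yaw 0.13 tilt [ 6.e-04  3.e-04 -1.e+00] open 0.998 ff 0.0
turn rz 0.1 deg
shift AFTER turn [0.0189 0.0015 0.1213]
shift now [0.0188 0.0015 0.1213]
```

View pics/w3.png

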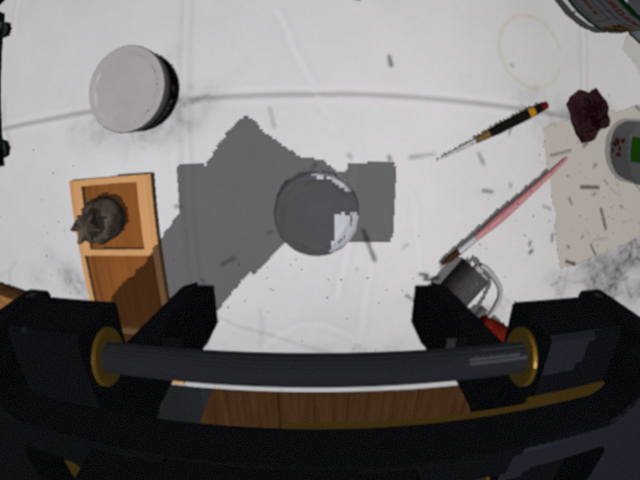

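Jar lid circle centre is at (316,212), under the palm's shadow, and the fit agrees. Gripping it.

Request:
play_rows:
  translation:
    - [0.0205,0.001,0.02]
    - [0,0,0.035]
    - [0,0,0.035]
    - [0,0,0.025]
    - [0,0,0.014]
    - [0,0,0]
    - [0,0,0]
    - [0,0,0]
    - [0,0,0]
    - [0,0,0]
    - [0,0,0]
  delta_rot:
    - [0,0,0]
    - [0,0,0]
    - [0,0,0]
    - [0,0,0]
    - [0,0,0]
    - [0,0,0]
    - [0,0,0]
    - [0,0,0]
    - [0,0,0]
    - [0,0,0]
    - [0,0,0]
  grip: [1,1,1,1,1,1,-1,-1,-1,-1,-1]
  squeeze: 25

```text
clock: 10.1
tool_pos: [0.5563, -0.4247, 0.0975]
eef_rot: [1.0, 0.0, 0.0, -0.0]
contact_force: [-1.2, 3.1, 4.5]
opening: 0.629
finger_force: 26.0
```

```bash
python3 -c "
from h import *
go(.4662,-.234,.102,0)"
```

```text
t 10.1 pos [ 0.5563 -0.4247  0.0975] yaw 0.04 tilt [ 5.e-04  8.e-04 -1.e+00] open 0.629 ff 25.983342419684192
turn rz 0.0 deg
shift AFTER turn [-0.0901 -0.1907 -0.0045]
shift now [-0.09   -0.1908 -0.0044]
```

Request:
play_rows:
  translation:
    - [0,0,-0.02]
    - [0,0,-0.03]
    - [-0.02,0,-0.02]
    - [-0.03,-0.03,0]
    - [-0.04,-0.035,0]
    - [0,-0.042,0]
    - [0,-0.042,0]
    - [0,-0.0417,0]
    - [0,0,0]
    - [0,0,0]
    - [0,0,0]
  delta_rot:
    - [0,0,0]
    - [0,0,0]
    - [0,0,0]
    - [0,0,0]
    - [0,0,0]
    - [0,0,0]
    - [0,0,0]
    - [0,0,0]
    - [0,0,0]
    - [0,0,0]
    - [0,0,0]
  grip: [-1,-1,-1,-1,-1,-1,-1,-1,-1,-1,-1]

```text
clock: 11.48
tool_pos: [0.4659, -0.2364, 0.1672]
eef_rot: [1.0, -0.001, 0.0, 0.001]
contact_force: [0.7, 0.2, -2.2]
opening: 0.634
finger_force: 25.8
```

```bash
python3 -c "
from h import *
go(.4662,-.234,.102,0)
cv2.imwrite('pics/w4.png',r.snapshot('wrist'))"
```

```text
t 11.47 pos [ 0.4659 -0.2364  0.1672] yaw -0.11 tilt [ 9.0e-04 -1.6e-03 -1.0e+00] open 0.634 ff 25.7511119399976
turn rz -0.1 deg
shift AFTER turn [ 0.0003 -0.0024  0.0652]
shift now [ 0.0002 -0.0025  0.0652]
```

View pics/w4.png

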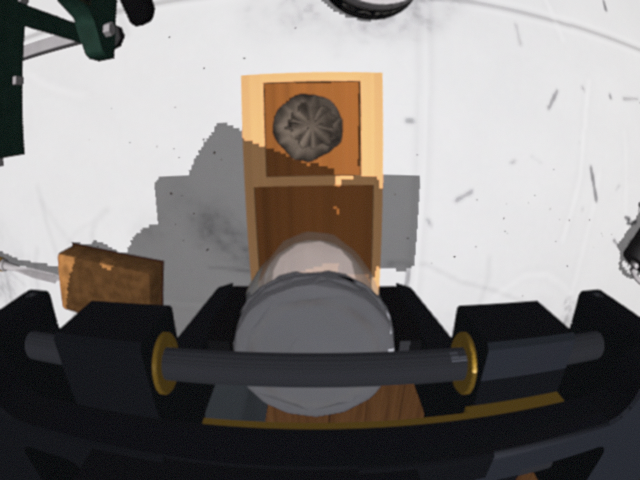

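Wrist view: the jar is held between the fingers, lid centre about (313,343), and the pocket's left and right edges are around (255,375). I'll compute the jar's offset in the grip.

```bash
python3 -c "
from h import *
s=r.get_state()['tool_pos']
for dx in(-.01,0,.01):
    P=cyl((.059,0))+[s[0]+dx,s[1],s[2]-.02]; q=proj('wrist',P); print(dx,q.min(0),q.max(0))
P=np.array([[.4702-.004+a,-.234+b,.009] for a in(-.0395,.0395) for b in(-.0395,.0395)]); print(proj('wrist',P))"
```

```text
-0.01 [226.32609659 311.7830602 ] [394.56870363 442.05488304]
0 [222.92526879 282.18823956] [397.55630433 424.79476369]
0.01 [219.55525094 250.44999097] [400.50645756 405.76802599]
[[364.10753492 294.49554224]
 [253.91412281 294.69468114]
 [368.38021795 184.0003941 ]
 [248.10601105 184.53381227]]
```

Request:
play_rows:
  translation:
    - [-0.003,0.001,0.02]
    - [0,0,0.02]
    - [0,0,0.014]
    - [0,0,0.008]
    - [0,0,0.0035]
    - [0,0,0]
    - [0,0,0]
  delta_rot:
    - [0,0,0]
    - [0,0,0]
    - [0,0,0]
    - [0,0,0]
    - [0,0,0]
    - [0,0,0]
    - [0,0,0]
  grip: [-1,-1,-1,-1,-1,-1,-1]

```text
clock: 12.4
tool_pos: [0.4631, -0.2358, 0.1016]
eef_rot: [1.0, 0.0, 0.0, 0.0]
contact_force: [-0.2, 0.3, -2.5]
opening: 0.629
finger_force: 25.8
```

Request:
play_rows:
  translation:
    - [0,0,0.001]
    - [0,0,0.0005]
    - [0,0,0]
    - [0,0,0]
  delta_rot:
    - [0,0,0]
    - [0,0,0]
    - [0,0,0]
    - [0,0,0]
  grip: [-1,-1,-1,-1]

```text
clock: 12.9
tool_pos: [0.4632, -0.2358, 0.1014]
eef_rot: [1.0, 0.0, 0.001, 0.0]
contact_force: [-1.8, 1.5, 13.2]
opening: 0.634
finger_force: 26.2
```

Contact with the floor. Release and rise.

Request:
play_rows:
  translation:
    - [0,0,0]
    - [0,0,0]
    - [0,0,0]
    - [0,0,0]
    - [0,0,-0.02]
    - [0,0,-0.04]
    - [0,0,-0.05]
    - [0,0,-0.05]
    - [0,0,0]
    - [0,0,0]
  delta_rot:
    - [0,0,0]
    - [0,0,0]
    - [0,0,0]
    - [0,0,0]
    - [0,0,0]
    - [0,0,0]
    - [0,0,0]
    - [0,0,0]
    - [0,0,0]
    - [0,0,0]
  grip: [0.5,0.8,0.8,0.8,0.8,1,1,1,1,1]

```text
clock: 14.15
tool_pos: [0.4624, -0.2354, 0.2594]
eef_rot: [1.0, 0.0, -0.0, -0.0]
contact_force: [-0.4, 0.3, -0.3]
opening: 1.001
finger_force: 0.0
```

Run:
```python
import w
w.G['jar']=(.4662,-.235,0)
w.wrist(['dabber','jar','row_tray'],'w5.png')
w.go(.62,.21,.26,0)
```

```text
dabber [ 0.5431 -0.2338] misfit 0.073 e 1.3 1936
jar [ 0.4634 -0.237 ] misfit 0.11 e 11.7 4851
row_tray [ 0.47   -0.2378  0.0154] misfit 0.32 e 9.5 15940
t 14.35 pos [ 0.4623 -0.2353  0.2585] yaw 0.03 tilt [-0.0026  0.0011 -1.    ] open 0.999 ff 0.0
turn rz 0.0 deg
shift AFTER turn [ 0.1577 -0.4453 -0.0015]
shift now [ 0.158  -0.4452 -0.0014]
```

Request:
play_rows:
  translation:
    - [0,-0.04,0]
    - [0,-0.055,0]
    - [0,-0.055,0]
    - [0,-0.055,0]
    - [0,-0.055,0]
    - [0,-0.055,0]
    - [0,-0.055,0]
    - [0,-0.045,0]
    - [0,-0.03,0]
    - [0,0,0]
    - [0.04,0,0]
    - [0.05,0,0]
    - [0.03,0,0]
    - [0,0,0]
    - [0,0,0]
  delta_rot:
    - [0,0,0]
    - [0,0,0]
    - [0,0,0]
    - [0,0,0]
    - [0,0,0]
    - [0,0,0]
    - [0,0,0]
    - [0,0,0]
    - [0,0,0]
    - [0,0,0]
    - [0,0,0]
    - [0,0,0]
    - [0,0,0]
    - [0,0,0]
    - [0,0,0]
  grip: [1,1,1,1,1,1,1,1,1,1,1,1,1,1,1]

```text
clock: 16.23
tool_pos: [0.5814, 0.208, 0.259]
eef_rot: [1.0, -0.0, -0.001, 0.001]
contact_force: [-0.4, -0.7, -0.4]
opening: 1.002
finger_force: 0.0
```

```bash
python3 w.py w6.png dropper_bottle slot_tray; python3 -c "
from h import *
print(r.get_state()['q'])
go(.659,.215,.18,-90)"
```

```text
dropper_bottle [0.6592 0.2127] misfit 0.051 e 1.3 1517
slot_tray [ 0.4691  0.2405 -0.017 ] misfit 0.199 e 26.9 18452
[-0.50671403  0.7349958   0.1566088   1.64148279 -0.149904    0.77834096
 -1.85278537]
t 16.38 pos [0.5815 0.2092 0.2597] yaw 0.05 tilt [-1.5e-03 -3.0e-04 -1.0e+00] open 1.001 ff 0.0
turn rz 90.0 deg
shift AFTER turn [-0.0058 -0.0775  0.0797]
shift now [ 0.0777 -0.0057  0.0796]
```

View pics/w6.png

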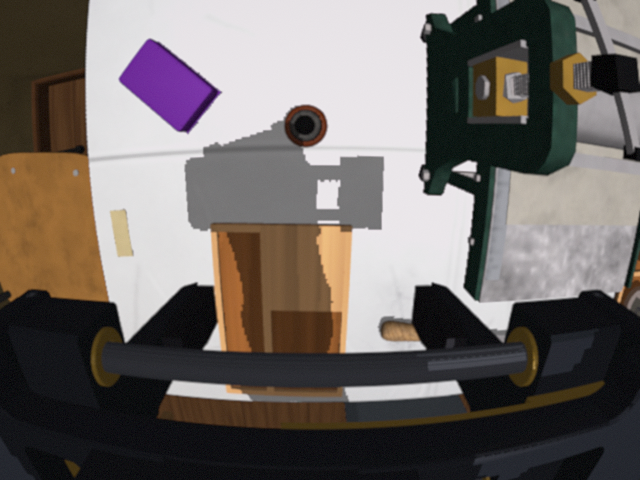

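The bottle is at (306,126), clear of the press (x>420) and the purple block (170,85). I'll turn the tool 90° so the body keeps clear of the press.

Request:
play_rows:
  translation:
    - [0,0,0]
    - [0,0,0]
    - [0,0,0]
    - [0,0,0]
    - [0,0,0]
    - [0,0,0]
    - [0,0,0]
    - [0,0,0]
    - [0,0,0]
    - [0.002,0.035,0]
    - [0.002,0.0425,0]
    - [0,0,0]
    - [0,0,0]
  delta_rot:
    - [0,0,-10]
    - [0,0,-10]
    - [0,0,-10]
    - [0,0,-10]
    - [0,0,-10]
    - [0,0,-10]
    - [0,0,-10]
    - [0,0,-10]
    - [0,0,-10]
    - [0,0,0]
    - [0,0,0]
    - [0,0,0]
    - [0,0,0]
  grip: [1,1,1,1,1,1,1,1,1,1,1,1,1]

```text
clock: 18.0
tool_pos: [0.6588, 0.2137, 0.2595]
eef_rot: [0.707, 0.708, -0.001, -0.0]
contact_force: [-0.5, -0.1, 0.6]
opening: 1.003
finger_force: 0.0
```

```bash
python3 w.py - dropper_bottle; python3 -c "
from h import *
print(r.get_state()['q'])
go(.659,.2135,.105,90)"
```

```text
dropper_bottle [0.6594 0.2149] misfit 0.131 e 1.0 1642
[-0.23304092  0.83970332 -0.30257093  1.37361747  0.27191096  0.97041894
 -0.59316447]
t 18.1 pos [0.6587 0.2138 0.2599] yaw 90.11 tilt [-1.4e-03 -4.0e-04 -1.0e+00] open 1.005 ff 0.0
turn rz 0.1 deg
shift AFTER turn [-0.0003  0.0003  0.1549]
shift now [-0.0003  0.0005  0.1549]
```

Request:
play_rows:
  translation:
    - [0,0.0005,0.04]
    - [0,0,0.045]
    - [0,0,0.035]
    - [0,0,0.022]
    - [0,0,0.0125]
    - [0,0,0]
    - [0,0,0]
    - [0,0,0]
    - [0,0,0]
    - [0,0,0]
    - [0,0,0]
    - [0,0,0]
  delta_rot:
    - [0,0,0]
    - [0,0,0]
    - [0,0,0]
    - [0,0,0]
    - [0,0,0]
    - [0,0,0]
    - [0,0,0]
    - [0,0,0]
    - [0,0,0]
    - [0,0,0]
    - [0,0,0]
    - [0,0,0]
  grip: [1,1,1,1,1,1,-1,-1,-1,-1,-1,-1]
  squeeze: 15

```text
clock: 19.6
tool_pos: [0.6606, 0.2134, 0.1053]
eef_rot: [0.707, 0.707, -0.0, -0.0]
contact_force: [-0.0, -0.1, -0.0]
opening: 0.361
finger_force: 15.0
```

Request:
play_rows:
  translation:
    - [0,0,-0.02]
    - [0,0,-0.04]
    - [0,0,-0.04]
    - [0,-0.03,0]
    - [0,-0.045,0]
    - [0,-0.05,0]
    - [0,-0.045,0]
    - [0,-0.0306,0]
    - [0,0,0]
    - [0,0,0]
    - [0,0,0]
    - [0,0,0]
    - [0,0,0]
    - [0,0,0]
    - [0,0,0]
    - [0,0,0]
    - [0,0,0]
    - [0,0,0]
  delta_rot:
    - [0,0,0]
    - [0,0,0]
    - [0,0,0]
    - [0,0,0]
    - [0,0,0]
    - [0,0,0]
    - [0,0,0]
    - [0,0,0]
    - [0,0,10]
    - [0,0,10]
    - [0,0,10]
    - [0,0,10]
    - [0,0,10]
    - [0,0,10]
    - [0,0,10]
    - [0,0,10]
    - [0,0,10]
    - [0,0,0]
  grip: [-1,-1,-1,-1,-1,-1,-1,-1,-1,-1,-1,-1,-1,-1,-1,-1,-1,-1]

```text
clock: 21.85
tool_pos: [0.4603, 0.214, 0.2062]
eef_rot: [1.0, 0.001, 0.001, -0.001]
contact_force: [-0.1, 0.7, -1.3]
opening: 0.362
finger_force: 15.0
```

```bash
python3 -c "
from h import *
go(.3937,-.2352,.205,0)"
```

```text
t 21.85 pos [0.4603 0.214  0.2062] yaw 0.16 tilt [ 0.0013  0.0011 -1.    ] open 0.362 ff 14.991516155423597
turn rz 0.2 deg
shift AFTER turn [-0.0666  0.4492  0.0012]
shift now [-0.0678  0.449   0.0006]
```

Request:
play_rows:
  translation:
    - [0,0.03,0]
    - [0,0.05,0]
    - [0,0.055,0]
    - [0,0.055,0]
    - [0,0.055,0]
    - [-0.01,0.055,0]
    - [-0.015,0.055,0]
    - [-0.02,0.05,0]
    - [-0.0215,0.044,0]
    - [0,0,0]
    - [0,0,0]
    - [0,0,0]
  delta_rot:
    - [0,0,0]
    - [0,0,0]
    - [0,0,0]
    - [0,0,0]
    - [0,0,0]
    - [0,0,0]
    - [0,0,0]
    - [0,0,0]
    - [0,0,0]
    - [0,0,0]
    - [0,0,0]
    - [0,0,0]
  grip: [-1,-1,-1,-1,-1,-1,-1,-1,-1,-1,-1,-1]

```text
clock: 23.35
tool_pos: [0.3948, -0.2343, 0.2055]
eef_rot: [1.0, 0.002, 0.001, -0.0]
contact_force: [-0.2, -1.1, -0.7]
opening: 0.363
finger_force: 15.0
```

Run:
```python
import w
from h import *
go(.3937,-.2352,.11,0)
w.G['jar']=(.4652,-.235,0)
cv2.imwrite('pics/s7.png',r.snapshot('top')); r.snapshot('side')
for n in('top','side'):
  for o,g in (('row_tray',w.G['row_tray']),('jar',w.G['jar']),('dabber',w.G['dabber'])):
    e,m=mask(n,o,(g[0],g[1],M[o][:,2].max()/2))
    if m is not None: print(n,o,fit(o,{n:m},g,o=='row_tray'))
```

```text
t 23.35 pos [ 0.3948 -0.2343  0.2055] yaw 0.26 tilt [ 1.1e-03  6.0e-04 -1.0e+00] open 0.363 ff 14.990807147696614
turn rz 0.3 deg
shift AFTER turn [-0.0011  0.0009  0.0955]
shift now [-0.0012  0.001   0.0955]
top row_tray (array([ 0.47750883, -0.23442795,  0.01300828]), np.float64(0.527550452884157))
top jar (array([ 0.46535376, -0.23465741]), np.float64(0.10871652619225436))
top dabber (array([ 0.54419916, -0.23112115]), np.float64(0.06995277449822901))
side row_tray (array([ 0.4650511 , -0.23279734,  0.05261178]), np.float64(0.32755732133454596))
side jar (array([ 0.46400276, -0.24849446]), np.float64(0.12833120267479592))
side dabber (array([ 0.54133737, -0.23094287]), np.float64(0.10945832163906821))
```

Request:
play_rows:
  translation:
    - [-0.0005,0.0005,0.03]
    - [0,0,0.03]
    - [0,0,0.02]
    - [0,0,0.01]
    - [0,0,0.005]
    - [0,0,0.0012]
    - [0,0,0.0005]
    - [0,0,0]
  delta_rot:
    - [0,0,0]
    - [0,0,0]
    - [0,0,0]
    - [0,0,0]
    - [0,0,0]
    - [0,0,0]
    - [0,0,0]
    - [0,0,0]
  grip: [-1,-1,-1,-1,-1,-1,-1,-1]

```text
clock: 24.75
tool_pos: [0.3935, -0.2363, 0.1091]
eef_rot: [1.0, 0.0, 0.0, 0.0]
contact_force: [-0.3, 0.7, 1.4]
opening: 0.36
finger_force: 15.0
```

Floor touched. Release and rise.

Request:
play_rows:
  translation:
    - [0,0,0]
    - [0,0,0]
    - [0,0,0]
    - [0,0,0]
    - [0,0,-0.03]
    - [0,0,-0.04]
    - [0,0,-0.05]
    - [0,0,-0.03]
    - [0,0,0]
    - [0,0,0]
  delta_rot:
    - [0,0,0]
    - [0,0,0]
    - [0,0,0]
    - [0,0,0]
    - [0,0,0]
    - [0,0,0]
    - [0,0,0]
    - [0,0,0]
    - [0,0,0]
    - [0,0,0]
  grip: [0,0.5,0.5,0.5,0.5,1,1,1,1,1]

```text
clock: 26.0
tool_pos: [0.3928, -0.2359, 0.258]
eef_rot: [1.0, 0.0, -0.001, -0.0]
contact_force: [-0.1, -0.5, -0.4]
opening: 1.002
finger_force: 0.0
```

Run:
```python
from h import *
print(r.get_state()['q'])
go(.40,-.06,.26,90)
```

```text
[ 0.43695595  0.55498789  0.00493489  2.10639284 -0.00564944  0.48146686
 -1.12414857]
t 26.0 pos [ 0.3928 -0.2359  0.258 ] yaw 0.03 tilt [-1.1e-03  5.0e-04 -1.0e+00] open 1.002 ff 0.0
turn rz -90.0 deg
shift AFTER turn [ 0.1759  0.0072 -0.002 ]
shift now [ 0.0073 -0.1759 -0.002 ]
```

Request:
play_rows:
  translation:
    - [0,0,0]
    - [0,0,0]
    - [0,0,0]
    - [0,0,0]
    - [0,0,0]
    - [0,0,0]
    - [0,0,0]
    - [0,0,0]
    - [0.04,0.01,0]
    - [0.045,0.01,0]
    - [0.04,0.01,0]
    - [0.03,0.01,0]
    - [0,0,0]
    - [0,0,0]
  delta_rot:
    - [0,0,-10]
    - [0,0,-10]
    - [0,0,-10]
    - [0,0,-10]
    - [0,0,-10]
    - [0,0,-10]
    - [0,0,-10]
    - [0,0,-10]
    - [0,0,0]
    - [0,0,0]
    - [0,0,0]
    - [0,0,0]
    - [0,0,0]
    - [0,0,0]
  grip: [1,1,1,1,1,1,1,1,1,1,1,1,1,1]

```text
clock: 27.75
tool_pos: [0.4584, -0.0913, 0.2575]
eef_rot: [0.766, 0.643, -0.001, -0.001]
contact_force: [0.4, 0.6, -0.1]
opening: 1.001
finger_force: 0.0
```

```bash
python3 w.py w8.png cork_block; python3 -c "
from h import *
e,m=mask('wrist','gouge_handle',(.45,.08,.01)); ys,xs=np.nonzero(m); print(e,xs.min(),xs.max(),ys.min(),ys.max())
go(.432-.0128,-.072,.072,81.1)"
```

```text
cork_block [ 0.4322 -0.077  -0.1737] misfit 0.04 e 4.6 5506
31.05022724142829 260 283 0 145
t 27.9 pos [ 0.4587 -0.0918  0.2581] yaw 79.89 tilt [-1.6e-03 -5.0e-04 -1.0e+00] open 0.997 ff 0.0
turn rz -1.2 deg
shift AFTER turn [ 0.0134 -0.042   0.1861]
shift now [ 0.0127 -0.0421  0.1862]
```

View pics/w8.png

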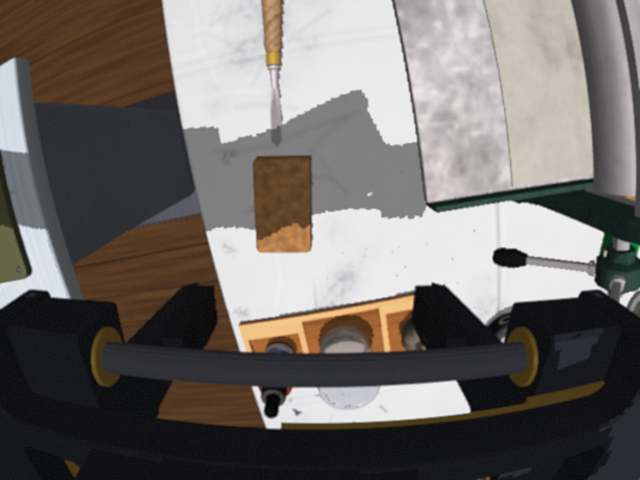

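The block is at (282,204), square to the tool at this yaw, with the gouge above it (272,75) and the press edge at x>400. I'll descend 12 mm short of centre, so the body clears the press, and let the fingers draw the block in.

Request:
play_rows:
  translation:
    - [0.0054,-0.0206,0.02]
    - [0.0054,-0.0206,0.03]
    - [0,0,0.045]
    - [0,0,0.045]
    - [0,0,0.03]
    - [0,0,0.0155]
    - [0,0,0]
    - [0,0,0]
    - [0,0,0]
    - [0,0,0]
    - [0,0,0]
    - [0,0,0]
  delta_rot:
    - [0,0,0]
    - [0,0,0]
    - [0,0,0]
    - [0,0,0]
    - [0,0,0]
    - [0,0,0]
    - [0,0,0]
    - [0,0,0]
    - [0,0,0]
    - [0,0,0]
    - [0,0,0]
    - [0,0,0]
  grip: [1,1,1,1,1,1,1,-1,-1,-1,-1,-1]
  squeeze: 15

```text
clock: 29.4
tool_pos: [0.4151, -0.0725, 0.0966]
eef_rot: [0.765, 0.644, -0.012, -0.012]
contact_force: [0.5, 0.0, -0.3]
opening: 0.459
finger_force: 0.0
```

```bash
python3 -c "
from h import *
a=-.017;c=R.from_euler('z',a).as_matrix()@[-.0405,-.025,0]+[.469,.243,0];print(c)
go(c[0],c[1],.077,-1)"
```

```text
[0.42808087 0.21869208 0.        ]
t 29.4 pos [ 0.4151 -0.0725  0.0966] yaw 80.15 tilt [-0.0339  0.0028 -0.9994] open 0.459 ff 0.0
turn rz 81.2 deg
shift AFTER turn [ 0.0079 -0.2914  0.0196]
shift now [ 0.2892 -0.0363  0.0199]
```

Request:
play_rows:
  translation:
    - [0,0,0]
  delta_rot:
    - [0,0,0]
  grip: [1]

```text
clock: 29.52
tool_pos: [0.415, -0.0726, 0.0965]
eef_rot: [0.765, 0.644, -0.012, -0.012]
contact_force: [-0.1, 0.3, 0.4]
opening: 0.545
finger_force: 0.0
```

```bash
python3 -c "
from h import *
print(r.get_state()['q'])
go(.43,-.075,.12,80)"
```

```text
[ 0.09948092  0.88432105 -0.05707547  2.27959407  1.28857366  0.04533643
 -1.39841248]
t 29.52 pos [ 0.415  -0.0726  0.0965] yaw 80.15 tilt [-0.034   0.0027 -0.9994] open 0.545 ff 0.0
turn rz 0.2 deg
shift AFTER turn [ 0.0002  0.0152 -0.0235]
shift now [ 0.0001  0.0144 -0.024 ]
```

Request:
play_rows:
  translation:
    - [0,0.003,-0.01]
    - [0,0,-0.01]
    - [0,0,0]
    - [0,0,0]
    - [0,0,0]
    - [0,0,0]
  delta_rot:
    - [-1,0,0]
    - [-0.95,0,0]
    - [0,0,-8]
    - [0,0,-8]
    - [0,0,-8]
    - [0,0,-8]
  grip: [1,1,1,1,1,1]

```text
clock: 30.28
tool_pos: [0.4187, -0.0733, 0.117]
eef_rot: [0.556, 0.831, -0.001, 0.001]
contact_force: [-1.1, 1.3, -0.1]
opening: 0.998
finger_force: 0.0
```

```bash
python3 -c "
from h import *
print(r.get_state()['q'])
go(.42,-.074,.072,260)"
```

```text
[ 0.18299762  0.83732032 -0.19441097  2.28803423  1.40542576  0.14938006
 -0.96047385]
t 30.27 pos [ 0.4187 -0.0733  0.117 ] yaw 112.41 tilt [ 8.0e-04 -3.4e-03 -1.0e+00] open 0.998 ff 0.0
turn rz -147.6 deg
shift AFTER turn [ 0.0005 -0.0014  0.045 ]
shift now [-0.001   0.0009  0.045 ]
```

Request:
play_rows:
  translation:
    - [0,0,0]
    - [0,0,0]
    - [0,0,0]
    - [0,0,0]
    - [0,0,0]
    - [0,0,0]
    - [0,0,0]
    - [0,0,0]
    - [0,0,0]
    - [0,0,0]
    - [0,0,0]
    - [0,0,0]
    - [0,0,0]
    - [0,0,0]
    - [0,0,0]
    - [0,0,0.005]
    - [0,0,0.005]
    - [0,0,0.005]
  delta_rot:
    - [0,0,-9.8]
    - [0,0,-9.8]
    - [0,0,-9.8]
    - [0,0,-9.8]
    - [0,0,-9.8]
    - [0,0,-9.8]
    - [0,0,-9.8]
    - [0,0,-9.8]
    - [0,0,-9.8]
    - [0,0,-9.8]
    - [0,0,-9.8]
    - [0,0,-9.8]
    - [0,0,-10]
    - [0,0,-10]
    - [0,0,-10]
    - [0,0,0]
    - [0,0,0]
    - [0,0,0]
  grip: [1,1,1,1,1,1,1,1,1,1,1,1,1,1,1,1,1,1]

```text
clock: 32.52
tool_pos: [0.4187, -0.0734, 0.1019]
eef_rot: [-0.641, 0.767, -0.002, -0.001]
contact_force: [-1.2, -0.8, -0.1]
opening: 1.002
finger_force: 0.0
```

```bash
python3 w.py - cork_block;python3 -c "
from h import *
print(r.get_state()['q'])
go(.42,-.074,.072,260)"
```

```text
cork_block [ 0.4317 -0.0783 -0.1804] misfit 0.099 e 18.6 16557
[ 0.29973304  0.8905135  -0.38530333  2.28411858  1.55667525  0.29995564
  1.45657352]
t 32.62 pos [ 0.4185 -0.0734  0.1016] yaw -100.25 tilt [-1.0e-04 -3.4e-03 -1.0e+00] open 0.997 ff 0.0
turn rz -0.3 deg
shift AFTER turn [ 0.0004 -0.0016  0.0296]
shift now [ 0.0003 -0.0016  0.0296]
```

Request:
play_rows:
  translation:
    - [0.001,0,0.005]
    - [0,0,0.006]
    - [0,0,0.006]
    - [0,0,0.006]
    - [0,0,0.0065]
    - [0,0,0]
    - [0,0,0]
    - [0,0,0]
    - [0,0,0]
    - [0,0,0]
    - [0,0,0]
    - [0,0,0]
  delta_rot:
    - [0,0,0]
    - [0,0,0]
    - [0,0,0]
    - [0,0,0]
    - [0,0,0]
    - [0,0,0]
    - [0,0,0]
    - [0,0,0]
    - [0,0,0]
    - [0,0,0]
    - [0,0,0]
    - [0,0,0]
  grip: [1,1,1,1,1,1,-1,-1,-1,-1,-1,-1]
  squeeze: 15

```text
clock: 34.12
tool_pos: [0.4186, -0.0742, 0.072]
eef_rot: [-0.641, 0.767, -0.001, -0.001]
contact_force: [1.3, 0.2, 1.8]
opening: 0.57
finger_force: 15.0
```

```bash
python3 -c "
from h import *
print(r.get_state()['q'])
go(.4281,.2187,.077,179)"
```

```text
[ 0.33515008  0.96933796 -0.44050677  2.28220911  1.73486822  0.36761301
  1.29107355]
t 34.12 pos [ 0.4186 -0.0742  0.072 ] yaw -100.24 tilt [ 2.0e-04 -3.2e-03 -1.0e+00] open 0.57 ff 15.000101019395515
turn rz 80.8 deg
shift AFTER turn [-0.0044  0.293  -0.005 ]
shift now [-0.2899  0.0427 -0.0059]
```

Request:
play_rows:
  translation:
    - [0,0,-0.02]
    - [0,0,-0.02]
    - [0,0,-0.02]
    - [0,0,0]
    - [0,0,0]
    - [0,0,0]
    - [0,0,0]
    - [0,0,0]
    - [0,0,0]
    - [0,0,0]
    - [0,0,0]
    - [-0.0007,0.035,0]
    - [-0.0007,0.05,0]
    - [-0.0007,0.05,0]
    - [-0.0007,0.05,0]
    - [-0.0007,0.05,0]
    - [-0.0009,0.058,0]
    - [0,0,0]
    - [0,0,0]
  delta_rot:
    - [0,0,0]
    - [0,0,0]
    - [0,0,0]
    - [0,0,10]
    - [0,0,10]
    - [0,0,10]
    - [0,0,10]
    - [0,0,10]
    - [0,0,10]
    - [0,0,10]
    - [0,0,10.7]
    - [0,0,0]
    - [0,0,0]
    - [0,0,0]
    - [0,0,0]
    - [0,0,0]
    - [0,0,0]
    - [0,0,0]
    - [0,0,0]
  grip: [-1,-1,-1,-1,-1,-1,-1,-1,-1,-1,-1,-1,-1,-1,-1,-1,-1,-1,-1]

```text
clock: 36.5
tool_pos: [0.4269, 0.2179, 0.1307]
eef_rot: [0.008, 1.0, -0.002, -0.001]
contact_force: [0.3, -0.9, -1.1]
opening: 0.565
finger_force: 15.0
```

```bash
python3 w.py w9.png slot_tray cork_block;python3 -c "
from h import *
print(r.get_state()['q'])
go(.4281,.2187,.0765,179)"
```

```text
slot_tray [0.4676 0.2445 0.0011] misfit 0.606 e 74.5 23191
cork_block [ 0.432 -0.074 -0.155] misfit 1.0 e 343.9 20332
[-0.45860027  0.82043451 -0.1773918   2.12331644  0.57103473  0.24772261
  0.41409674]
t 36.65 pos [0.4275 0.2168 0.1309] yaw 178.92 tilt [-0.0013 -0.0051 -1.    ] open 0.566 ff 14.999856624053791
turn rz -0.1 deg
shift AFTER turn [-0.0006  0.0019  0.0544]
shift now [-0.0007  0.0021  0.0543]
```

View pics/w9.png

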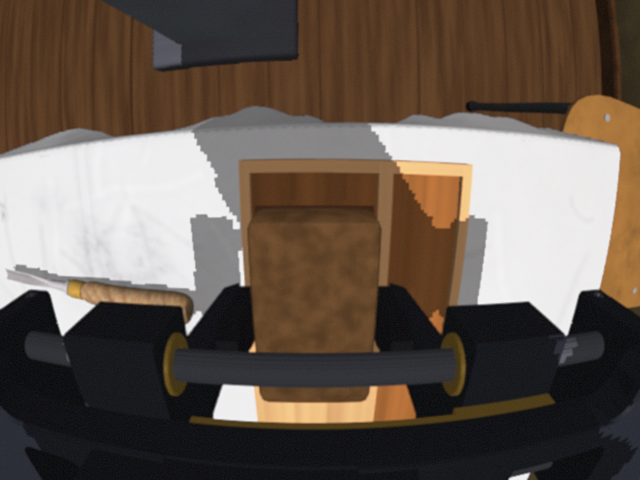

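The block (250–380, 207–400) sits square over the oblong pocket (250–378), so I'll lower it.

Request:
play_rows:
  translation:
    - [-0.0005,0.001,0.015]
    - [0,0,0.015]
    - [0,0,0.012]
    - [0,0,0.007]
    - [0,0,0.004]
    - [0,0,0.001]
    - [0,0,0]
    - [0,0,0]
  delta_rot:
    - [0,0,0]
    - [0,0,0]
    - [0,0,0]
    - [0,0,0]
    - [0,0,0]
    - [0,0,0]
    - [0,0,0]
    - [0,0,0]
  grip: [-1,-1,-1,-1,-1,-1,-1,-1]

```text
clock: 37.65
tool_pos: [0.4282, 0.2198, 0.0773]
eef_rot: [0.008, 1.0, -0.001, -0.0]
contact_force: [-1.1, -0.3, -1.5]
opening: 0.568
finger_force: 15.0
```

Request:
play_rows:
  translation:
    - [0,0,0.001]
    - [0,0,0.0005]
    - [0,0,0]
  delta_rot:
    - [0,0,0]
    - [0,0,0]
    - [0,0,0]
  grip: [-1,-1,-1]

```text
clock: 38.02
tool_pos: [0.4282, 0.2197, 0.0761]
eef_rot: [0.008, 1.0, -0.001, 0.0]
contact_force: [-1.3, -0.5, 5.5]
opening: 0.566
finger_force: 15.0
```

Contact. Release, rise and move toward the gouge.

Request:
play_rows:
  translation:
    - [0,0,0]
    - [0,0,0]
    - [0,0,0]
    - [0,0,-0.02]
    - [0,0,-0.04]
    - [0,0,-0.05]
    - [0,0,-0.05]
    - [0,0,0]
    - [0,0,0]
    - [0,0,0]
    - [0,0,0]
    - [0,0,0]
    - [0,0,0]
    - [0,0,0]
    - [0,0,0]
    - [0,0,0]
    - [0,0,0]
  delta_rot:
    - [0,0,0]
    - [0,0,0]
    - [0,0,0]
    - [0,0,0]
    - [0,0,0]
    - [0,0,0]
    - [0,0,0]
    - [0,0,-10]
    - [0,0,-10]
    - [0,0,-10]
    - [0,0,-10]
    - [0,0,-10]
    - [0,0,-10]
    - [0,0,-10]
    - [0,0,-10]
    - [0,0,-8]
    - [0,0,0]
  grip: [0.5,0.6,0.6,0.6,0.8,1,1,1,1,1,1,1,1,1,1,1,1]

```text
clock: 40.15
tool_pos: [0.428, 0.2198, 0.2352]
eef_rot: [-0.688, 0.726, -0.001, -0.002]
contact_force: [-0.7, -0.1, -0.6]
opening: 1.005
finger_force: 0.0
```

Run:
```python
import w
from h import *
w.G['cork_block']=(.428,.219,1.57)
cv2.imwrite('pics/w10.png',r.snapshot('wrist'))
w.wrist(['cork_block','slot_tray'])
print(r.get_state()['q'])
go(.426,.095,.26,267)
c=r.get_calibration('wrist')
e,m=mask('wrist','gouge_handle',(.45,.08,.01)); ys,xs=np.nonzero(m); print(e,len(xs),xs.min(),xs.max(),ys.min(),ys.max())
K=c['intrinsics']; d=np.c_[(xs-K[0,2])/K[0,0],(ys-K[1,2])/K[1,1]]; th=np.linalg.norm(d,axis=1); k=np.sin(th)/th
D=np.c_[d[:,0]*k,-d[:,1]*k,-np.cos(th)]@R.from_quat(c['rotation']).as_matrix().T
P=(c['eye']+D*((.011-c['eye'][2])/D[:,2])[:,None])[:,:2]
mu=P.mean(0);a=np.linalg.svd(P-mu,full_matrices=False)[2][0];a*=-np.sign(a[1]);t=(P-mu)@a
print(mu,a,mu+a*t.min(),mu+a*t.max())
```

```text
cork_block [0.4283 0.2183 1.5539] misfit 0.021 e 0.8 6731
slot_tray [ 0.4697  0.2391 -0.0181] misfit 0.274 e 6.6 23559
[-0.07142374  0.73352532 -0.8287369   2.03779437  0.8210342   0.7434894
  1.66571218]
t 40.35 pos [0.4281 0.2201 0.2355] yaw -93.04 tilt [-4.0e-04 -3.4e-03 -1.0e+00] open 0.999 ff 0.0
turn rz -0.0 deg
shift AFTER turn [ 0.125  -0.0044 -0.0245]
shift now [ 0.1251 -0.0045 -0.0241]
13.966325343289089 2531 259 288 0 127
[0.45287327 0.09117938] [-0.13899438 -0.99029317] [0.45945281 0.13805663] [0.44405287 0.02833668]
```

View pics/w10.png

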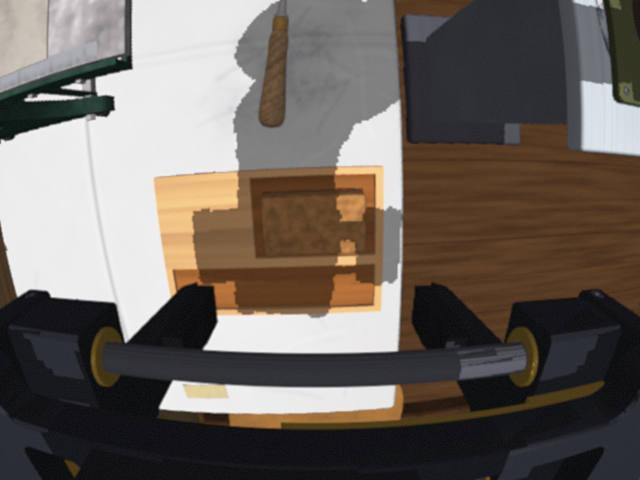

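The cork block (262–363, 192–250) is centred in its pocket (250–375, 178–258). The gouge handle end is at (272,122). Moving over the handle, offset away from the press.

Request:
play_rows:
  translation:
    - [0.03,-0.0012,0]
    - [0.035,-0.0012,0]
    - [0.035,-0.0012,0]
    - [0.028,-0.0012,0]
    - [0,0,0.03]
    - [0,0,0.04]
    - [0,0,0.03]
    - [0,0,0.02]
    - [0,0,0]
    - [0,0,0]
  delta_rot:
    - [0,0,0]
    - [0,0,0]
    - [0,0,0]
    - [0,0,0]
    - [0,0,0]
    - [0,0,0]
    - [0,0,0]
    - [0,0,0]
    - [0,0,0]
    - [0,0,0]
  grip: [1,1,1,1,1,1,1,1,1,1]
  squeeze: 12

```text
clock: 41.65
tool_pos: [0.4266, 0.092, 0.1165]
eef_rot: [-0.689, 0.725, -0.001, -0.001]
contact_force: [0.2, -0.1, 0.4]
opening: 1.003
finger_force: 0.0
```

Run:
```python
from h import *
print(r.get_state()['q'])
go(.4262,.092,.0715,267)
```

```text
[ 0.0156391   0.88570931 -0.54997033  2.24245107  1.3650067   0.42902791
  1.39014524]
t 41.65 pos [0.4266 0.092  0.1165] yaw -92.96 tilt [ 4.0e-04 -2.8e-03 -1.0e+00] open 1.003 ff 0.0
turn rz 0.0 deg
shift AFTER turn [0.     0.0004 0.045 ]
shift now [-0.0001  0.0004  0.045 ]
```

Request:
play_rows:
  translation:
    - [0,0,0.009]
    - [0,0,0.009]
    - [0,0,0.009]
    - [0,0,0.009]
    - [0,0,0.009]
    - [0,0,0]
    - [0,0,0]
    - [0,0,0]
    - [0,0,0]
    - [0,0,0]
    - [0,0,0]
    - [0,0,0]
    - [0,0,0]
    - [0,0,0]
  delta_rot:
    - [0,0,0]
    - [0,0,0]
    - [0,0,0]
    - [0,0,0]
    - [0,0,0]
    - [0,0,0]
    - [0,0,0]
    - [0,0,0]
    - [0,0,0]
    - [0,0,0]
    - [0,0,0]
    - [0,0,0]
    - [0,0,0]
    - [0,0,0]
  grip: [1,1,1,1,1,1,0.4,0,-0.2,-0.4,-1,-1,-1,-1]

```text
clock: 43.4
tool_pos: [0.4262, 0.0916, 0.0708]
eef_rot: [-0.689, 0.725, -0.001, -0.001]
contact_force: [0.2, -0.0, -0.8]
opening: 0.247
finger_force: 11.5
```

Run:
```python
from h import *
go(.5040,.2824,.0755,179)
```

```text
t 43.4 pos [0.4262 0.0916 0.0708] yaw -92.95 tilt [-6.e-04 -3.e-03 -1.e+00] open 0.247 ff 11.459116637706757
turn rz 88.1 deg
shift AFTER turn [-0.0744  0.1921 -0.0047]
shift now [-0.1945 -0.0679 -0.0053]
```

Request:
play_rows:
  translation:
    - [0,0,-0.015]
    - [0,0,-0.02]
    - [0,0,-0.025]
    - [0,0,0]
    - [0,0,0]
    - [0,0,0]
    - [0,0,0]
    - [0,0,0]
    - [0,0,0]
    - [0,0,0]
    - [0,0,0]
    - [0,0,0]
    - [-0.004,0.045,0]
    - [-0.01,0.045,0]
    - [-0.02,0.045,0]
    - [-0.02,0.037,0]
    - [-0.0204,0.0201,0]
    - [0,0,0]
    - [0,0,0]
    - [0,0,0]
  delta_rot:
    - [0,0,0]
    - [0,0,0]
    - [0,0,0]
    - [0,0,10]
    - [0,0,10]
    - [0,0,10]
    - [0,0,10]
    - [0,0,10]
    - [0,0,10]
    - [0,0,10]
    - [0,0,10]
    - [0,0,8]
    - [0,0,0]
    - [0,0,0]
    - [0,0,0]
    - [0,0,0]
    - [0,0,0]
    - [0,0,0]
    - [0,0,0]
    - [0,0,0]
  grip: [-1,-1,-1,-1,-1,-1,-1,-1,-1,-1,-1,-1,-1,-1,-1,-1,-1,-1,-1,-1]

```text
clock: 45.9
tool_pos: [0.503, 0.2812, 0.1301]
eef_rot: [0.008, 1.0, -0.003, -0.001]
contact_force: [0.6, -0.5, -0.3]
opening: 0.25
finger_force: 11.5
```

Run:
```python
from h import *
cv2.imwrite('pics/w11.png',r.snapshot('wrist'))
go(.5040,.2824,.0755,179)
```

```text
t 45.95 pos [0.5032 0.2815 0.1302] yaw 179.04 tilt [-0.0013 -0.0045 -1.    ] open 0.249 ff 11.469547301530838
turn rz 0.0 deg
shift AFTER turn [-0.0008  0.001   0.0547]
shift now [-0.0008  0.0012  0.0547]
```

View pics/w11.png

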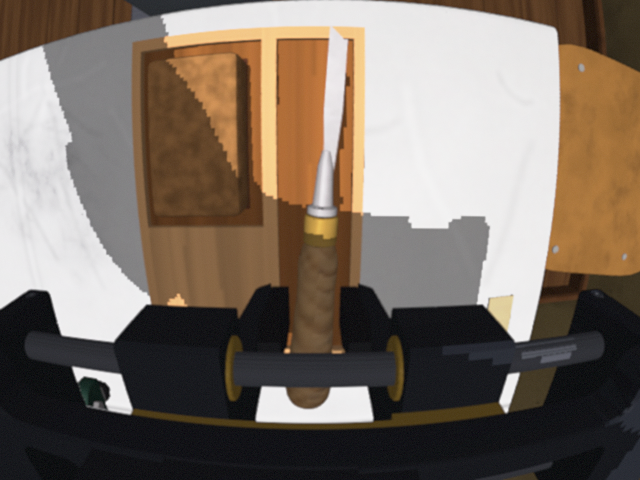

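The gouge is held and leans about 5° right of the slot line, with its blade tip at (338,35) and the slot between cols 277 and 355. I'll straighten it and lower.

Request:
play_rows:
  translation:
    - [-0.0005,0.001,0]
    - [0,0,0.015]
    - [0,0,0.015]
    - [0,0,0.01]
    - [0,0,0.008]
    - [0,0,0.004]
    - [0,0,0.0015]
    - [0,0,0]
    - [0,0,0]
  delta_rot:
    - [0,0,-5]
    - [0,0,0]
    - [0,0,0]
    - [0,0,0]
    - [0,0,0]
    - [0,0,0]
    - [0,0,0]
    - [0,0,0]
    - [0,0,0]
  grip: [-1,-1,-1,-1,-1,-1,-1,-1,-1]

```text
clock: 47.08
tool_pos: [0.5045, 0.2835, 0.0771]
eef_rot: [-0.035, 0.999, -0.001, -0.0]
contact_force: [-1.2, 0.1, -0.2]
opening: 0.249
finger_force: 11.5
```

Request:
play_rows:
  translation:
    - [0,0,0.001]
    - [0,0,0.0007]
    - [0,0,0]
    - [0,0,0]
  delta_rot:
    - [0,0,0]
    - [0,0,0]
    - [0,0,0]
    - [0,0,0]
  grip: [-1,-1,-1,-1]

```text
clock: 47.58
tool_pos: [0.5043, 0.2835, 0.0751]
eef_rot: [-0.035, 0.999, -0.002, -0.0]
contact_force: [0.7, -0.4, -0.3]
opening: 0.251
finger_force: 11.5
```

Run:
```python
from h import *
go(.5040,.2824,.0755,179)
```

```text
t 47.58 pos [0.5043 0.2835 0.0751] yaw -175.95 tilt [-5.e-04 -3.e-03 -1.e+00] open 0.251 ff 11.469547748565674
turn rz 5.1 deg
shift AFTER turn [ 0.0003 -0.0011 -0.0004]
shift now [ 0.0004 -0.001  -0.0004]
```

Request:
play_rows:
  translation:
    - [0,0,0.0003]
    - [0,0,0]
    - [0,0,0]
    - [0,0,0]
    - [0,0,0]
    - [0,0,-0.02]
    - [0,0,-0.04]
    - [0,0,-0.05]
    - [0,0,-0.06]
    - [0,0,0]
    - [0,0,0]
  delta_rot:
    - [0,0,0]
    - [0,0,0]
    - [0,0,0]
    - [0,0,0]
    - [0,0,0]
    - [0,0,0]
    - [0,0,0]
    - [0,0,0]
    - [0,0,0]
    - [0,0,0]
    - [0,0,0]
  grip: [-0.4,-0.2,0,0,0,0,0,0,0,0,0]

```text
clock: 48.95
tool_pos: [0.5043, 0.2835, 0.2454]
eef_rot: [-0.035, 0.999, -0.002, 0.0]
contact_force: [-0.2, -0.6, 0.4]
opening: 0.5
finger_force: 0.0
```

Run:
```python
from h import *
import w
im=r.snapshot('wrist'); cv2.imwrite('pics/w12.png',im)
c=r.get_calibration('wrist'); K=c['intrinsics']
def unp(xs,ys,z):
    d=np.c_[(xs-K[0,2])/K[0,0],(ys-K[1,2])/K[1,1]]; th=np.linalg.norm(d,axis=1); k=np.sin(th)/th
    D=np.c_[d[:,0]*k,-d[:,1]*k,-np.cos(th)]@R.from_quat(c['rotation']).as_matrix().T
    return (c['eye']+D*((z-c['eye'][2])/D[:,2])[:,None])[:,:2]
e,m=mask('wrist','gouge_handle',(.5,.28,.015)); ys,xs=np.nonzero(m)
P=unp(xs,ys,.015);mu=P.mean(0);a=np.linalg.svd(P-mu,full_matrices=False)[2][0];t=(P-mu)@a
print('gouge',mu,a,mu+a*t.min(),mu+a*t.max())
g=w.G['slot_tray']; e,m=mask('wrist','slot_tray',(g[0],g[1],0)); print(fit('slot_tray',{'wrist':m},g,True,{'wrist':c}))
G=dict(jar=(.465,-.235),dabber=(.543,-.233),dropper_bottle=(.3935,-.235),cork_block=(.428,.219,1.56),ink_tin=(.652,-.273))
im=r.snapshot('top'); cv2.imwrite('pics/t12.png',cv2.resize(im[225:345,150:490],None,fx=2.35,fy=2.35,interpolation=cv2.INTER_CUBIC)); 
for o,g in G.items():
    e,m=mask('top',o,(g[0],g[1],M[o][:,2].max()/2))
    if m is not None: print(o,fit(o,{'top':m},g,o=='cork_block'))
```

```text
gouge [0.49069537 0.2816137 ] [ 0.99988256 -0.01532534] [0.39086858 0.28314376] [0.55750904 0.28058963]
(array([ 0.4676161 ,  0.23919322, -0.02002051]), np.float64(0.2967256318023358))
jar (array([ 0.46512093, -0.23646733]), np.float64(0.18736011936480867))
dabber (array([ 0.54356152, -0.23081689]), np.float64(0.08431257344300824))
dropper_bottle (array([ 0.39559953, -0.23280597]), np.float64(0.10026462805057335))
cork_block (array([0.428, 0.219, 1.56 ]), np.float64(1.0))
ink_tin (array([ 0.65283017, -0.27147029]), np.float64(0.05299946912050968))
```

View pics/w12.png

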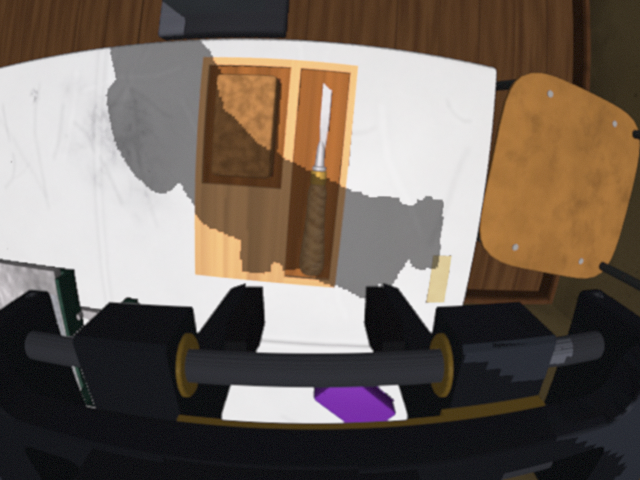

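View pics/t12.png

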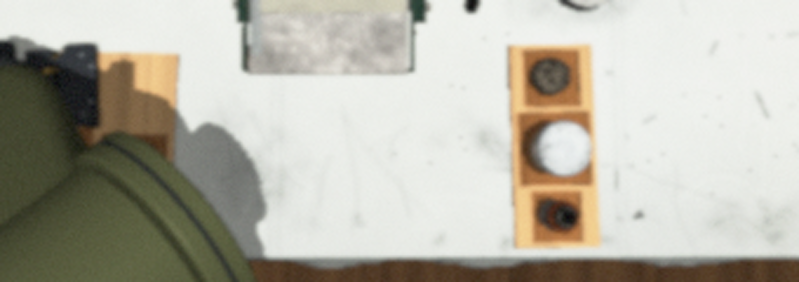

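The wrist view shows the gouge lying along the slot, handle end (312,277) and tip (327,85), with the cork block in its pocket at (243,127). The top crop shows the dabber (550,76), jar (560,148) and bottle (556,215) each in its own pocket, upright. The ink tin fit hasn't moved. Handing in.

```bash
python3 -c "
from plant import r
print(r.finish_job())"
```

```text
the job is handed in; nothing more can be done
None
```

I handed the job in at about 49 s of the 128 s allowed, with all five kit things in their own pockets in the last pictures and the ink tin where it was; the hand-in call returned no verdict.

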